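# Find the key that unlocks the inspection-chamber cover

## Robot

A 7-joint arm with a two-finger parallel gripper is mounted at the origin on the work surface. World frame = base frame: x ahead of the robot, y to its left, z up, the work surface at z = 0. Lengths are in m, angles in rad, forces in N, time in s.
With the tool pointing down it reaches from about 0.425 to 0.925 m from the base axis. Payload 6.8 kg.
Tool frame: the origin (TCP) lies at the very end of the fingers, on their centre line; the grasp point (between the pads) lies 19 mm behind it; z points along the fingers, y is the direction in which the jaws open and shut (so a half turn about z gives the same grasp; the last joint's range is limited). The gripper opens to 88 mm and grips with 3 to 60 N. Pads are 20 mm wide; open, the fingers measure 115 mm over their backs; the gripper's body (75 mm by 178 mm) begins 61 mm behind the grasp point.
Start: joints at [-1.336, 0.477, 0.022, 1.555, -0.011, 1.109, -0.083], TCP at [0.227, 0.636, 0.223] pointing down, gripper open.
Joint ranges: [-2.96, 2.96], [-0.34, 2.1], [-1.41, 1.46], [0.24, 2.44], [-1.37, 4.51], [0.17, 1.92], [-2.96, 2.96]. Speed limits (rad/s): [2.39, 2.39, 3.14, 3.14, 3.14, 3.14, 3.14].

## Interface

Orientations are given as a unit quaternion [w, x, y, z].
In Python, from cell import * gives the robot as it stands. The module is installed in compiled form; this text tells all that it offers.
- The arm moves only by the shell command python3 -m pendant 'ROWS' [FORCE]. ROWS is JSON, one flat list of numbers, 7 for each row, row after row: the finger opening in cm, from 0 to 8.78, then the shift along the tool's x, y, z in cm, then the turn, a rotation vector about the tool's x, y, z in degrees. A call has 1 to 20 rows; each row shifts and turns the commanded pose from where the row before left it, along the tool's axes as they then stand; what a row does not reach is not made up. A row lasts 1/8 s, in which the tool goes at most 62.5 mm and 10.7 degrees, less where a joint would pass 70% of its speed; a pose out of reach is approached as far as the arm can. A call with a gripper value outside its range is refused whole. The fingers move at their own pace and stop on an object; FORCE is the grip in N (left out, the last holds). Time passes only in rows, so rows that do not move let the fingers close. It gives the time, the measured TCP pose, the force and the opening at its end, in the units of the state.
- state(): the state, without advancing time (a new reading comes with each control period).
- get_image(name): name is "side" or "top"; returns a dict with "image" (420x560x3 uint8, red, green, blue), "range_z" (420x560 float32, m along the optical axis (not along the pixel's ray), 0 where there is no reading), "K" (3x3 intrinsics, pixels), "rvec" (rotation vector, rad) and "tvec" (3), from world to camera coordinates, as OpenCV has them. Camera axes: x right, y down, z forward; pixel columns grow to the right and rows downward; lengths in m; the calibration is good to about 2 mm. A picture is of the moment at which its call begins.
- job_done(): hands the job in, once; it reports no verdict.
The state is a dict: "clock": time; "joint_positions": joint angles; "qvel": joint speeds; "joint_efforts": joint torques, N m; "position": TCP position; "tool_rot": TCP orientation; "ft_force": force on the tool from outside, world axes, zero at the start; "moment": the same for the moment, N m; "width": finger opening in m.
Only numpy, scipy, OpenCV 4.12 (cv2) and the standard library are available. Lean on these libraries where they do the work, as an engineer would, in place of code of your own. Each camera call takes 0.05 s, during which the arm holds its last target. There are 200 camera calls.

## Task

Among the three T-handled keys on the counter, find the one that fits and turns the lock of the inspection-chamber cover: pick it up, drop its foot fully home in the lock's slot, and turn it clockwise (seen from above) until the lock stops. Let go and leave that key standing in the lock, with the two other keys upright on the counter.

Things in the scene. Friction and masses are not known exactly. Their poses are not given: they have to be found in the camera images.
- key_a_mid (a point): Key with an oblong foot, 72 mm (its x) by 28 mm (y). 80 mm tall, steel, 0.4 kg: foot 22 mm thick, shank 20 mm across, on top a black T-grip bar 60 mm long (along x), 18 wide (y), 28 high, its centre 26 mm above this point. Point: on the key's axis, 40 mm above its underside (half-way up); z up.
- key_b_mid (a point): Key with a square foot, 52 by 52 mm. 80 mm tall, steel, 0.4 kg: foot 22 mm thick, shank 20 mm across, on top a black T-grip bar 60 mm long (along x), 18 wide (y), 28 high, its centre 26 mm above this point. Point: on the key's axis, 40 mm above its underside (half-way up); z up.
- key_c_mid (a point): Key with a round foot, 36 mm across. 80 mm tall, steel, 0.4 kg: foot 22 mm thick, shank 20 mm across, on top a black T-grip bar 60 mm long (along x), 18 wide (y), 28 high, its centre 26 mm above this point. Point: on the key's axis, 40 mm above its underside (half-way up); z up.
- lock_mouth (a point): Mouth centre of the lock's slot, 80 mm above the counter: oblong, 84 mm (x) by 42 mm (y), 21 mm deep, open at the top, upright walls, flat floor. Turns with the lock; z up. Too big a foot stays out, one too small slips round in it; the oblong foot has 6 to 7 mm of play each side and 0.2 rad of turning play.
- lock (a joint): Turn of the lock disc, rad: 0 locked (bars under the clips), growing clockwise seen from above to the stop at 0.785 (45 degrees), unlocked. Starts at 0 to 0.1. Turns stiffly (0.15 N m) and stays where it is left.
- cover: Round black cover 230 mm across on an orange ring, fixed to the counter, top 55 mm above it; origin: centre of its underside, z up. On it sits the lock, an aluminium disc 120 mm across, 25 mm high, with a bar out to either side, held by two steel clips (to 73 mm above the counter, on the cover's x axis, 98 mm out).
There are look-alikes about, which are no part of the job. Leave any purple, turquoise or yellow look-alike of the part that bears key_a_mid alone.

How it is judged:
On the way, in this order (a step that is already met when the one before it is completed fails the run):
1. the matching key stands fully home in the slot of the still locked lock (horizontal distance between key_a_mid and lock_mouth below 0.018 m and z of key_a_mid in the frame of lock_mouth below 0.026 m and angle between key_a_mid's own z axis and vertical below 0.2 rad and value of joint lock below 0.4 rad), for 0.1 s.
2. the key in its slot, the lock is turned clockwise to its stop (horizontal distance between key_a_mid and lock_mouth below 0.018 m and z of key_a_mid in the frame of lock_mouth below 0.026 m and angle between key_a_mid's own z axis and vertical below 0.2 rad and value of joint lock above 0.6 rad), for 0.1 s.
At the end, for the whole second after the job is handed in: Lock turned past 0.6 rad (stop: 0.785); oblong-footed key standing in the slot (within 18 mm of its centre and 7 mm of its floor, tilt under 0.2 rad), released, still; the other two keys upright on the counter (tilt under 0.2 rad), over 110 mm from the lock's centre (all of step 2 and linear speed of key_a below 0.03 m/s and angle between each of key_b_mid, key_c_mid's own z axis and vertical below 0.2 rad and height (world z) of each of key_b_mid, key_c_mid below 0.055 m and horizontal distance between each of key_b_mid, key_c_mid and lock_mouth above 0.11 m); the robot touches nothing.
It also fails if it takes over 45 s, if anything falls off the work surface, if the arm or the gripper's body presses on something with over 40 N, if the wrist force passes 120 N, or if a joint passes its speed limit or range.

## Working session

There is one attempt and no reset: what is moved stays moved. The work goes in short steps, Python scripts to look and compute and a shell command to move; the robot and the scene stay as the last step left them, time stands still between calls to the robot, and variables do not carry over. Pictures are saved under pics/ and viewed, on a budget of 10 in all, crops included, one or two more only if the job needs it, and the job is handed in when it is done.

```bash
mkdir -p pics
cat > h.py <<'E'
from cell import *
import numpy as np, cv2
def grab(n):
    d=get_image(n); d['R']=cv2.Rodrigues(np.array(d['rvec'],float))[0]; d['t']=np.array(d['tvec'],float).ravel(); d['K']=np.array(d['K'],float); return d
def plane(d,u,v,z):
    r=d['R'].T@np.linalg.inv(d['K'])@np.array([u,v,1.]); c=-d['R'].T@d['t']
    return c+r*(z-c[2])/r[2]
def cloud(d):
    z=d['range_z'].astype(float); v,u=np.mgrid[:z.shape[0],:z.shape[1]]
    p=np.stack([u,v,np.ones_like(u)],-1)@np.linalg.inv(d['K']).T*z[...,None]
    w=(p-d['t'])@d['R']; w[z==0]=np.nan; return w
def save(n,im,s=1):
    cv2.imwrite('pics/'+n,cv2.resize(im[...,::-1],None,fx=s,fy=s,interpolation=cv2.INTER_CUBIC))
E
python3 - <<'E'
from h import *
for n in('top','side'):
    d=grab(n); save(n+'1.png',d['image'],1.4); print(n,-d['R'].T@d['t'],d['K'][0,0])
s=state();print(s)
E
```

```text
top [ 0.36722619 -0.0100728   0.93201739] 506.8029237778174
side [0.24263526 0.43585858 0.73239643] 446.6946894024274
{'clock': 0.1, 'joint_positions': array([-1.33610435,  0.4776725 ,  0.02232427,  1.55631699, -0.01148827,
        1.10929699, -0.08311772]), 'qvel': array([-0.00159248, -0.00071751,  0.00060319, -0.00499617,  0.00077162,
        0.00045618,  0.00093807]), 'joint_efforts': array([ 4.50335254e-03, -5.84087634e+01,  1.54005770e+00, -2.73313451e+01,
       -5.41846803e-02,  1.29626141e-02,  6.68567213e-05]), 'position': array([0.22670453, 0.63523198, 0.22182375]), 'tool_rot': array([-7.71188969e-05,  1.70546052e-01,  9.85349396e-01, -7.79135044e-04]), 'ft_force': array([0.40932815, 0.26691618, 0.33174489]), 'moment': array([ 0.04333149, -0.02515246,  0.02948493]), 'width': 0.08798101538618643}
```

View pics/top1.png

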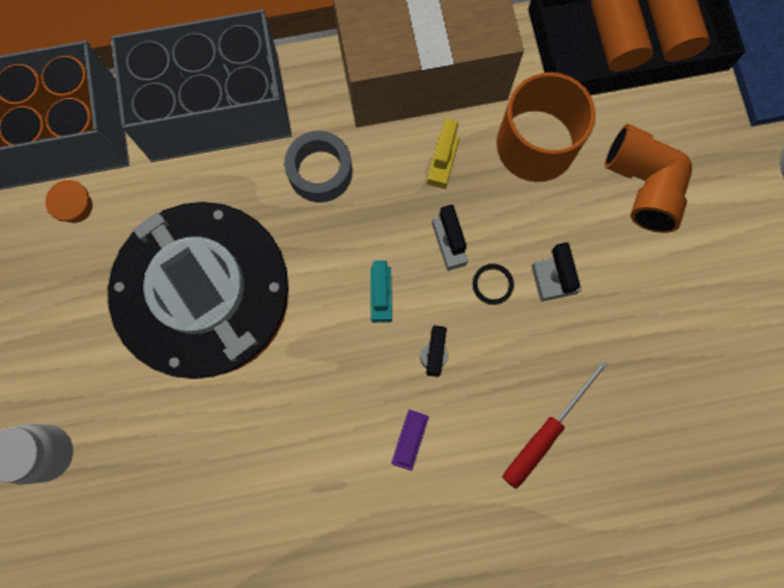

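View pics/side1.png

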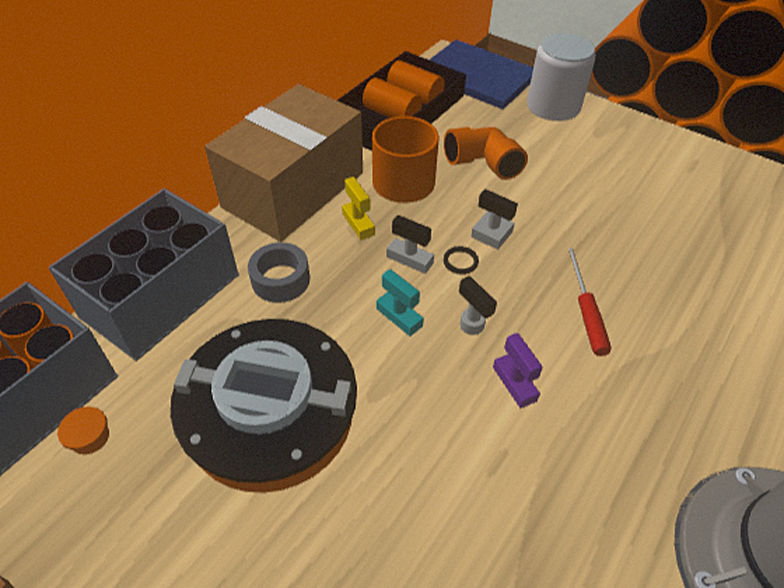

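Top view (1.4x pixels): the oblong-footed keys are the steel one with a black grip at (450,237), turquoise (381,291), yellow (443,153) and purple (410,440). The square steel key is at (558,272) and the round one at (434,352). Key A is the steel oblong at (450,237), because the description gives steel with a black grip and excludes the coloured ones. The lock slot is at (193,283).

Next I'll measure and take the confirming crop.

```bash
cat > meas.py <<'E'
from h import *
def rect(P):
    (c,(w,h),a)=cv2.minAreaRect((P*1000).astype(np.float32))
    if w<h: w,h=h,w; a+=90
    return np.round(c,1),round(w,1),round(h,1),round((a+90)%180-90,1)
def run(d):
    im=d['image']; W=cloud(d); hsv=cv2.cvtColor(im,cv2.COLOR_RGB2HSV)
    dark=((hsv[...,2]<75)&(W[...,2]>.068)&(W[...,2]<.092)).astype(np.uint8)
    n,l,s,c=cv2.connectedComponentsWithStats(dark)
    for i in range(1,n):
        if 60<s[i,4]<2500:
            v,u=np.where(l==i); P=W[l==i]
            print('grip?',c[i].round(),s[i,4],rect(P[:,:2]),np.median(P[:,2]).round(4))
    return W,hsv
if __name__=='__main__':
    for n in('top','side'):
        d=grab(n); print(n); W,hsv=run(d)
        x=W[...,:2]
        if n=='top':
            P0=plane(d,193/1.4,283/1.4,.08)[:2]; save('crop.png',d['image'][130:230,290:430],5)
        r=np.hypot(*(x-P0).transpose(2,0,1))
        for nm,m in (('disc',(r<.075)&(W[...,2]>.076)&(W[...,2]<.09)),('slotfloor',(r<.055)&(W[...,2]>.05)&(W[...,2]<.066))):
            k=cv2.morphologyEx(m.astype(np.uint8),cv2.MORPH_OPEN,np.ones((3,3)))>0
            print(nm,k.sum(),rect(W[k][:,:2]),np.median(W[k][:,2]).round(4)) if k.sum()>20 else 0
        print('P0',P0, 'counter z',np.nanmedian(W[...,2]).round(4))
E
python3 meas.py
```

```text
top
grip? [182.  18.] 65 (array([928.6,  69.1]), 19.0, 9.9, -67.8) 0.0831
grip? [152.  23.] 99 (array([928.7, 126.2]), 40.3, 4.9, 87.5) 0.084
grip? [119.  29.] 104 (array([928.7, 185. ]), 44.5, 5.5, 89.1) 0.0852
grip? [90. 56.] 248 (array([876.9, 247.2]), 114.2, 28.1, -14.0) 0.0822
grip? [177.  44.] 141 (array([883.3,  87.3]), 55.3, 26.3, -74.7) 0.0836
grip? [51. 94.] 776 (array([832.8, 319.9]), 191.3, 96.7, -47.5) 0.0801
grip? [147.  49.] 143 (array([883.6, 146.2]), 55.7, 26.2, -70.2) 0.0832
grip? [27. 45.] 91 (array([929.1, 353.8]), 43.3, 4.4, -88.3) 0.0849
grip? [116.  54.] 162 (array([884.5, 204. ]), 55.6, 27.2, -62.1) 0.083
grip? [309.  62.] 734 (array([ 799.3, -147.7]), 218.1, 4.8, -89.9) 0.0801
grip? [27. 69.] 149 (array([887.2, 361.8]), 44.2, 13.1, -31.6) 0.0813
grip? [59. 65.] 92 (array([881.4, 302.8]), 32.5, 7.1, -45.6) 0.0828
grip? [396.  64.] 340 (array([ 761.9, -294. ]), 88.7, 29.0, 71.5) 0.0806
grip? [148.  88.] 695 (array([803.8, 149. ]), 197.0, 16.4, -85.8) 0.08
grip? [384. 109.] 276 (array([ 685.2, -265.8]), 92.3, 25.0, 69.3) 0.08
grip? [323. 163.] 362 (array([ 607.5
[... 825 characters left out ...]
.5, 121.8]), 59.6, 51.0, 0.4) 0.0836
grip? [294. 162.] 251 (array([ 607.2, -132.8]), 59.8, 20.5, 4.6) 0.0782
grip? [122. 203.] 856 (array([804.4, 151.2]), 199.9, 21.1, 84.7) 0.0803
grip? [ 83. 185.] 233 (array([901.7, 179.2]), 60.3, 56.2, -1.0) 0.0849
grip? [341. 210.] 306 (array([460.8, -80.1]), 58.9, 19.1, -20.5) 0.0785
grip? [ 66. 206.] 94 (array([884.8, 229.2]), 41.4, 12.7, 37.0) 0.0847
grip? [ 23. 214.] 61 (array([917.1, 285.9]), 37.3, 15.5, 25.5) 0.087
grip? [ 34. 273.] 841 (array([803.9, 349.9]), 138.5, 6.0, -89.7) 0.0799
disc 2225 (array([599.2, 198.4]), 118.2, 118.1, -8.6) 0.0791
slotfloor 795 (array([605.8, 193.6]), 79.0, 33.2, 23.9) 0.0586
P0 [0.59849905 0.19620277] counter z -0.0
```

View pics/crop.png

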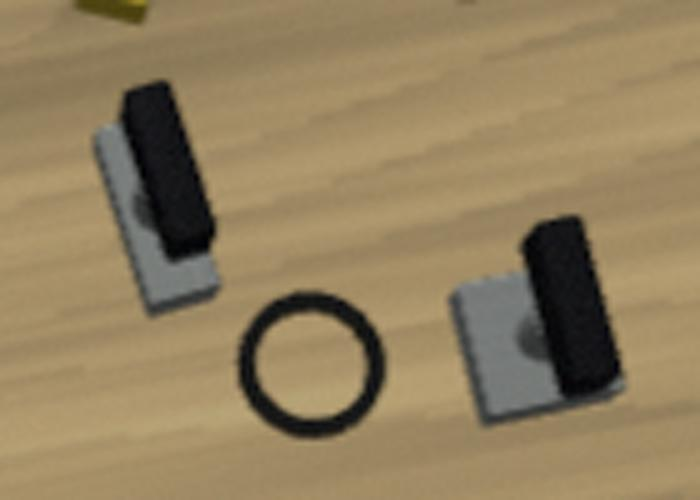

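The crop confirms it. At (155,205) is the steel oblong foot with a black grip, parallel to the foot (key A). The square-footed key B is at (540,340). Both views agree to 1 mm: key A is at (607,-133) mm, with its bar at 5° from world x. I'll move above it now.

```bash
python3 -m pendant '[5,-3.63,-3.5,0,0,0,0, 5,-3.63,-3.5,0,0,0,0, 5,-3.63,-3.5,0,0,0,0, 5,-3.63,-3.5,0,0,0,0, 5,-3.63,-3.5,0,0,0,0, 5,-3.63,-3.5,0,0,0,0, 5,-3.63,-3.5,0,0,0,0, 5,-3.63,-3.5,0,0,0,0, 5,-3.63,-3.5,0,0,0,0, 5,-3.63,-3.5,0,0,0,0, 5,-3.63,-3.5,0,0,0,0, 5,-3.63,-3.5,0,0,0,0, 5,-3.63,-3.5,0,0,0,0, 5,-3.63,-3.5,0,0,0,0, 5,-3.63,-3.5,0,0,0,0, 5,-3.63,-3.5,0,0,0,0, 5,-3.63,-3.5,0,0,0,0, 5,0,0,0,0,0,-8.2, 5,0,0,0,0,0,-8.2, 5,0,0,0,0,0,-8.2]' 30
cat > go.py <<'E'
import sys
from h import *
from scipy.spatial.transform import Rotation as Ro
s=state(); q=s['tool_rot']; R=Ro.from_quat([q[1],q[2],q[3],q[0]])
x,y,z,jaw=map(float,sys.argv[1:5])   # target m, jaw-axis angle deg
M=R.as_matrix(); Y=M[:,1]; a=np.degrees(np.arctan2(Y[1],Y[0]))
d=np.array([x,y,z])-s['position']
print('clock',s['clock'],'pos',s['position'].round(4),'jaw',a.round(1),'tilt z',M[:,2].round(3))
print('tool shift cm',(M.T@d*100).round(2),'rz deg',round(-((jaw-a+90)%180-90),1),'w',s['width'].round(4),'F',s['ft_force'].round(1),'M',s['moment'].round(2),'q',s['joint_positions'].round(2))
E
python3 go.py .6074 -.1326 .047 95
```

```text
clock: 2.7
position: [0.6079, -0.1321, 0.2223]
tool_rot: [-0.0, -0.046, 0.999, 0.0]
ft_force: [-0.3, -0.2, -0.3]
width: 0.0502
clock 2.7 pos [ 0.6079 -0.1321  0.2223] jaw 95.2 tilt z [-0.001  0.    -1.   ]Traceback (most recent call last):
  File "go.py", line 9, in <module>
    print('tool shift cm',(M.T@d*100).round(2),'rz deg',round(-((jaw-a+90)%180-90),1),'w',s['width'].round(4),'F',s['ft_force'].round(1),'M',s['moment'].round(2),'q',s['joint_positions'].round(2))
                                                                                          ^^^^^^^^^^^^^^^^
AttributeError: 'float' object has no attribute 'round'
```

Run:
```python
from h import *
d=grab('top'); save('top2.png',d['image'],1.4)
for a in [(150,228),(238,347),(161,259),(192,246),(226,305),(194,321)]: print(a,(plane(d,a[0]/1.4,a[1]/1.4,.075)*1000).round(1))
save('crop2.png',d['image'][130:280,65:220],4)
d=grab('side'); save('side2.png',d['image'],1.4)
```

```text
(150, 228) [680.6 241.1  75. ]
(238, 347) [510.3 154.4  75. ]
(161, 259) [637.9 232.5  75. ]
(192, 246) [647.2 192.2  75. ]
(226, 305) [564.6 161.2  75. ]
(194, 321) [552.3 202.6  75. ]
```

View pics/crop2.png

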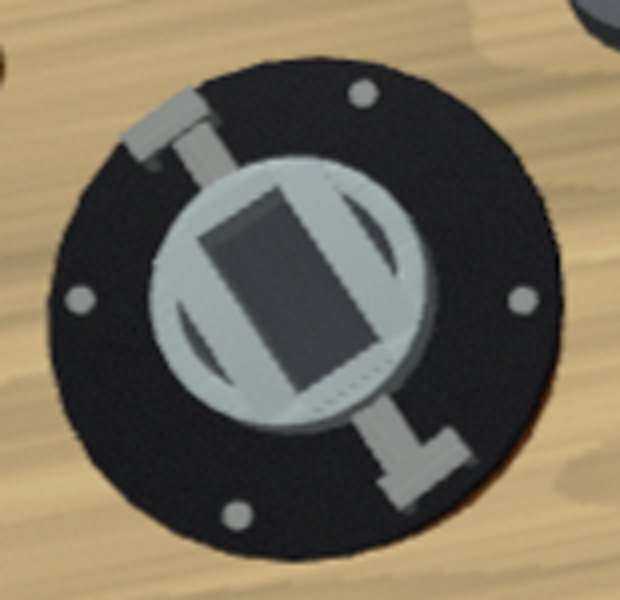

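View pics/side2.png

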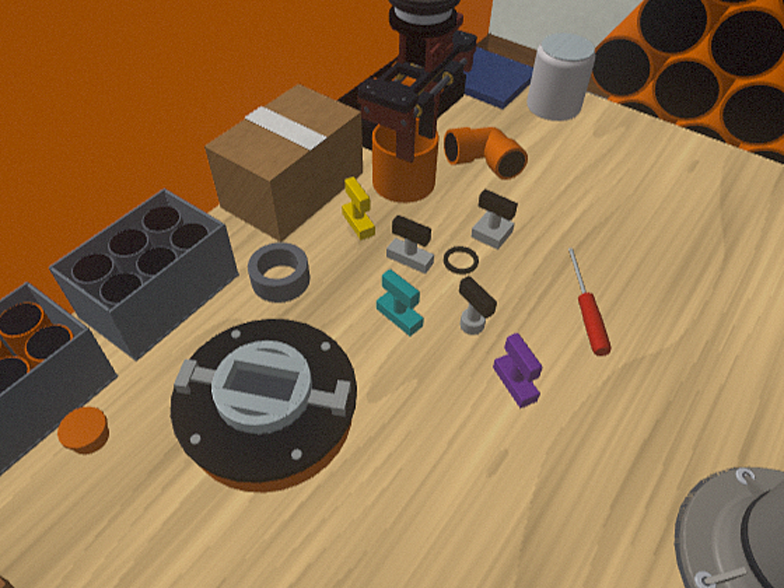

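The crop shows the slot corners at about (197,238), (280,186), (380,342) and (297,393). The side view shows the gripper above key A at (410,240), with nothing disturbed. I'll descend and grip.

```bash
sed -i "s/s\['width'\].round(4)/s['width']/" go.py
python3 -m pendant '[5,0,0,4,0,0,0, 5,0,0,4,0,0,0, 5,0,0,4,0,0,0, 5,0,0,3.5,0,0,0, 5,0,0,2,0,0,0, 5,0,0,0,0,0,0, 0,0,0,0,0,0,0, 0,0,0,0,0,0,0, 0,0,0,0,0,0,0, 0,0,0,0,0,0,0, 0,0,0,0,0,0,0]' 40
python3 - <<'E'
from h import *
d=grab('top')
C=np.array([plane(d,65+u/4,130+v/4,.08)[:2]*1000 for u,v in [(197,238),(280,186),(380,342),(297,393)]])
print(C.round(1),C.mean(0)); 
for e in (C[1]-C[2],C[0]-C[3]): print(np.hypot(*e),np.degrees(np.arctan2(e[1],e[0])))
q=[plane(d,65+u/4,130+v/4,.073)[:2]*1000 for u,v in [(165,123),(427,470)]]; e=q[0]-q[1];print('clips',q,np.degrees(np.arctan2(e[1],e[0])))
E
python3 go.py .5995 .1988 .2 116
```

```text
clock: 4.18
position: [0.6087, -0.1328, 0.0484]
tool_rot: [0.001, -0.043, 0.999, -0.0]
ft_force: [-0.7, -2.2, 3.7]
width: 0.0186
[[628.6 233.4]
 [644.9 194.9]
 [568.  162. ]
 [552.8 200. ]] [598.55126542 197.5995314 ]
83.61454820211414 23.161394983000562
82.83283992000075 23.77745862067957
clips [array([685.47757838, 242.75480082]), array([510.71492034, 151.72798362])] 27.513188777399957
clock 4.225 pos [ 0.6087 -0.1328  0.0483] jaw 94.9 tilt z [ 0.001 -0.001 -1.   ]
tool shift cm [ -1.96  33.1  -15.19] rz deg -21.1 w 0.018899484064708733 F [-0.5 -2.7  4.1] M [-0.51 -0.06  0.06] q [-0.08  0.61  0.26  1.83 -0.23  0.73  1.97]
```

Gripped at 18.6 mm. The slot centre is at (599,198) mm and at 23.5°. I'll lift, carry and turn to the slot's angle, stopping above it.

```bash
python3 -m pendant '[0,0,0,-2,0,0,0, 0,0,0,-4,0,0,0, 0,0,0,-4,0,0,0, 0,0,0,-4,0,0,0, 0,-0.2,3.3,0,0,0,0, 0,-0.2,3.3,0,0,0,0, 0,-0.2,3.3,0,0,0,0, 0,-0.2,3.3,0,0,0,0, 0,-0.2,3.3,0,0,0,0, 0,-0.2,3.3,0,0,0,0, 0,-0.2,3.3,0,0,0,0, 0,-0.2,3.3,0,0,0,0, 0,-0.2,3.3,0,0,0,0, 0,-0.2,3.3,0,0,0,0, 0,0,0,0,0,0,-6.2, 0,0,0,0,0,0,-6.2, 0,0,0,0,0,0,-6.2, 0,0,0,0,0,0,0]'
python3 go.py .5990 .1982 .16 113.5
python3 - <<'E'
from h import *
d=grab('top'); save('a.png',d['image'][110:300,50:240],3)
e=grab('side'); save('b.png',e['image'][130:360,90:310],2.5)
E
python3 -c "
import cv2,numpy as np
a=cv2.imread('pics/a.png');b=cv2.imread('pics/b.png')
f=lambda i:cv2.resize(i,(400,420));cv2.imwrite('pics/ab.png',np.hstack([f(a),f(b)]))"
```

```text
clock: 6.48
position: [0.5985, 0.1984, 0.1876]
tool_rot: [-0.001, -0.204, 0.979, 0.0]
ft_force: [-0.2, 0.5, -4.9]
width: 0.0183
clock 6.475 pos [0.5985 0.1984 0.1876] jaw 113.5 tilt z [-0.002 -0.    -1.   ]
tool shift cm [-0.04 -0.04  2.76] rz deg 0.0 w 0.018268452848647195 F [-0.2  0.5 -4.9] M [ 0.03 -0.02 -0.02] q [-0.55  0.44  0.17  1.71 -0.09  1.    1.64]
```

View pics/ab.png

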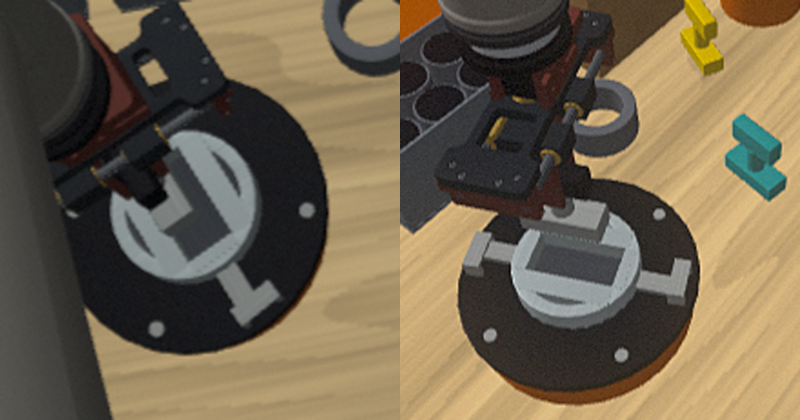

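The left crop shows the foot at (180,200) over the slot at (205,215). The right crop shows the foot at (565,215), parallel to the slot at (575,262). I'll lower it.

```bash
python3 -m pendant '[0,0,0,2.5,0,0,0, 0,0,0,2,0,0,0, 0,0,0,1,0,0,0, 0,0,0,1,0,0,0, 0,0,0,0.7,0,0,0, 0,0,0,0.5,0,0,0, 0,0,0,0.2,0,0,0, 0,0,0,0.1,0,0,0, 0,0,0,0,0,0,0]'
python3 go.py .5990 .1982 .107 113.5
```

```text
clock: 7.7
position: [0.5996, 0.1985, 0.1079]
tool_rot: [0.0, -0.204, 0.979, 0.0]
ft_force: [-0.8, 0.5, -4.9]
width: 0.0184
clock 7.7 pos [0.5996 0.1985 0.1079] jaw 113.6 tilt z [ 0.  0. -1.]
tool shift cm [0.07 0.   0.09] rz deg 0.1 w 0.018437618914816847 F [-0.8  0.5 -4.9] M [ 0.02 -0.04 -0.03] q [-0.53  0.53  0.16  1.77 -0.1   0.85  1.65]
```

```bash
python3 -m pendant '[0,0,0,0.1,0,0,0, 0,0,0,0,0,0,0, 0,0,0,0,0,0,0]'; python3 go.py .599 .1982 .107 113.5
python3 -m pendant '[0,0,0,0,0,0,5, 0,0,0,0,0,0,5, 0,0,0,0,0,0,5, 0,0,0,0,0,0,5, 0,0,0,0,0,0,5, 0,0,0,0,0,0,5, 0,0,0,0,0,0,5, 0,0,0,0,0,0,5, 0,0,0,0,0,0,5, 0,0,0,0,0,0,3, 0,0,0,0,0,0,0]'
python3 go.py .599 .1982 .107 72
python3 - <<'E'
from h import *
d=grab('top'); save('a.png',d['image'][110:300,50:240],3)
e=grab('side'); save('b.png',e['image'][130:360,90:310],2.5)
E
python3 -c "
import cv2,numpy as np
a=cv2.imread('pics/a.png');b=cv2.imread('pics/b.png')
f=lambda i:cv2.resize(i,(400,420));cv2.imwrite('pics/ab2.png',np.hstack([f(a),f(b)]))"
```

```text
clock: 8.07
position: [0.5997, 0.1985, 0.1073]
tool_rot: [0.0, -0.204, 0.979, 0.0]
ft_force: [-1.8, -1.1, 4.1]
width: 0.0179
clock 8.075 pos [0.5997 0.1985 0.1073] jaw 113.6 tilt z [ 0.001  0.    -1.   ]
tool shift cm [0.08 0.   0.03] rz deg 0.1 w 0.01794168115037697 F [-1.8 -1.1  4.1] M [-0.1   0.52 -0.  ] q [-0.53  0.53  0.15  1.77 -0.11  0.85  1.65]
clock: 9.45
position: [0.6002, 0.1991, 0.1073]
tool_rot: [0.001, 0.211, 0.977, 0.001]
ft_force: [-0.2, 0.2, 2.7]
width: 0.0182
clock 9.45 pos [0.6002 0.1991 0.1073] jaw 65.6 tilt z [ 0.002  0.001 -1.   ]
tool shift cm [ 0.07 -0.14  0.03] rz deg -6.4 w 0.01815006217828556 F [-0.2  0.2  2.7] M [ 0.23 -0.03  0.1 ] q [-0.69  0.55  0.37  1.78 -0.25  0.85  0.94]
```

View pics/ab2.png

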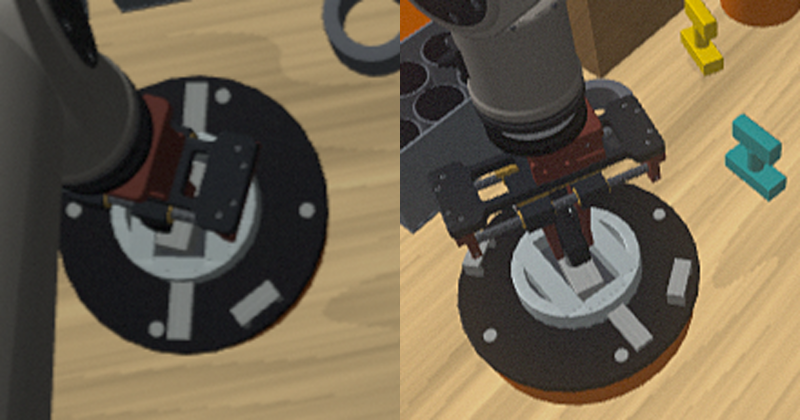

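Left crop: the bar at (180,310) has left its clip at (255,303), and the lock has turned roughly 35–40°. The moment is still low (0.1 N m), so it isn't at the stop yet. I'll continue until it resists.

```bash
python3 -m pendant '[0,0,0,0,0,0,2, 0,0,0,0,0,0,2, 0,0,0,0,0,0,0]'; python3 go.py .599 .1982 .107 72
python3 -m pendant '[0,0,0,0,0,0,2, 0,0,0,0,0,0,2, 0,0,0,0,0,0,0]'; python3 go.py .599 .1982 .107 72
```

```text
clock: 9.93
position: [0.6002, 0.1989, 0.1072]
tool_rot: [0.001, 0.246, 0.969, 0.001]
ft_force: [1.6, 2.3, 4.8]
width: 0.0182
clock 9.925 pos [0.6002 0.1989 0.1072] jaw 61.5 tilt z [ 0.002  0.001 -1.   ]
tool shift cm [ 0.07 -0.12  0.02] rz deg -10.5 w 0.01819410262123943 F [1.6 2.3 4.8] M [ 0.57 -0.32  0.05] q [-0.7   0.56  0.38  1.78 -0.27  0.85  0.88]
clock: 10.3
position: [0.5999, 0.1988, 0.1072]
tool_rot: [0.0, 0.279, 0.96, 0.0]
ft_force: [-0.2, 1.4, 6.6]
width: 0.0183
clock 10.3 pos [0.5999 0.1988 0.1072] jaw 57.6 tilt z [ 0.001  0.    -1.   ]
tool shift cm [ 0.05 -0.1   0.02] rz deg -14.4 w 0.0183359459166158 F [-0.2  1.4  6.6] M [ 0.38 -0.17  0.46] q [-0.71  0.56  0.4   1.78 -0.28  0.85  0.83]
```

The moment rose to 0.46 N m, above the 0.15 N m needed to turn the lock, so it's at the stop. I'll relax 2°, release and go straight up.

```bash
python3 -m pendant '[0,0,0,0,0,0,-2, 0,0,0,0,0,0,0, 5,0,0,0,0,0,0, 5,0,0,0,0,0,0, 5,0,0,0,0,0,0, 5,0,0,-1,0,0,0, 5,0,0,-3,0,0,0, 5,0,0,-4,0,0,0, 5,0,0,-4,0,0,0, 5,0,0,-4,0,0,0, 5,0,-5,0,0,0,0, 5,0,-5,0,0,0,0, 5,0,-5,0,0,0,0, 5,0,-5,0,0,0,0, 5,0,-5,0,0,0,0, 5,0,0,0,0,0,0, 5,0,0,0,0,0,0]'
python3 meas.py | grep -E 'top|side|[^0-9]0\.1[0-9]|\[ ?(60|53|46)[0-9]\.|(disc)'
python3 - <<'E'
from h import *
from meas import rect
ims=[]
for n in('top','side'):
    d=grab(n); W=cloud(d); hsv=cv2.cvtColor(d['image'],cv2.COLOR_RGB2HSV)
    r=np.hypot(W[...,0]-.599,W[...,1]-.1985)
    m=(r<.045)&(W[...,2]>.12)&(W[...,2]<.15)
    print('grip A',m.sum(),rect(W[m][:,:2]) if m.sum()>20 else '',np.nanpercentile(W[m][:,2],[50,95]).round(4))
    ims.append(cv2.resize(d['image'][90:370,40:430],(400,420)))
save('end.png',np.hstack(ims))
E
```

```text
clock: 12.42
position: [0.4733, -0.0165, 0.2673]
tool_rot: [0.0, 0.262, 0.965, 0.001]
ft_force: [0.0, -0.9, -0.2]
width: 0.05
top
grip? [404. 191.] 399 (array([ 532.7, -260.7]), 60.3, 19.3, 0.6) 0.0787
disc 2585 (array([599. , 199.5]), 118.2, 117.6, 78.3) 0.0794
slotfloor 113 (array([602. , 201.6]), 81.5, 36.1, -18.1) 0.0589
P0 [0.59849905 0.19620277] counter z 0.0035
side
grip? [538.  21.] 388 (array([  364.7, -1048.2]), 131.1, 14.2, -0.5) 0.0792
grip? [341. 210.] 306 (array([460.3, -80.3]), 60.0, 18.7, -19.2) 0.0785
disc 2447 (array([598.8, 198.4]), 119.1, 117.6, 59.2) 0.0791
slotfloor 215 (array([608.6, 195.1]), 79.5, 47.7, 37.2) 0.0586
P0 [0.59849905 0.19620277] counter z 0.0001
grip A 524 (array([598.8, 198.7]), 60.2, 19.2, -29.3) [0.1375 0.1402]
grip A 421 (array([598.9, 198.5]), 60.7, 18.1, -29.3) [0.1377 0.1396]
```

View pics/end.png

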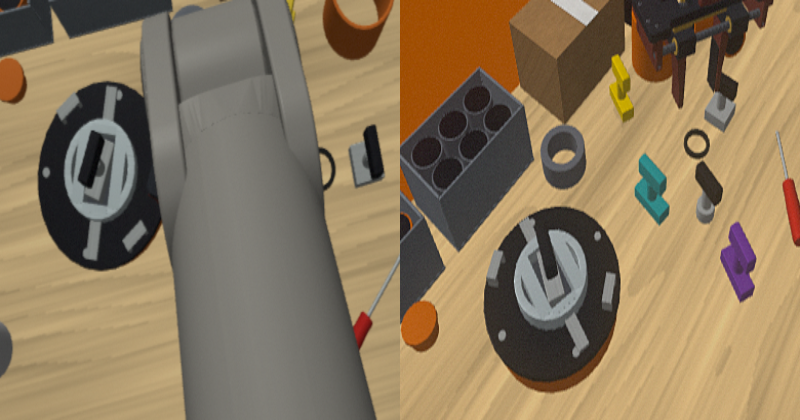

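Both crops show key A standing upright in the turned lock, at (95,165) and (550,265). Keys B and C are upright and untouched, and the gripper is clear. The grip is centred on (599,198.6) mm with its top at 138–140 mm, which means it's fully home. The slot is at -18°.

```bash
python3 -c "
from cell import *
print(job_done())"
```

```text
the job is handed in; nothing more can be done
None
```

I put the steel oblong-footed key (key A) in the lock, turned it clockwise to its stop, released it and handed the job in at about 12.5 s. No verdict was reported.

- **Seating:** Key A's grip is within about 1 mm of the disc centre in both views. Its top is 138–140 mm above the counter, which matches a foot resting on the slot floor.
- **Lock:** The slot went from 23.5° to about -18°, a turn of roughly 42°. Measured against the clips, the lock sits at about 0.79 rad. The moment rose to 0.46 N m at the end of the turn, so it reached the stop.
- **Other keys:** Keys B and C are upright, within about 1 mm of where they started. The coloured look-alikes were left alone.
- **Robot:** It is clear of everything and its force reading is near zero.

One check disagreed: after the turn, the side view's slot-floor fit gave 37°. The key hides much of the slot from that camera, so I relied on the top view. It agrees with the bars in the pictures and with the key's own angle of -29°, which is the slot angle plus the 11° of play.

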